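# Latch, pull-test and cover a lamp module in a light source

### The arm

A 7-joint arm with a two-finger parallel gripper is mounted at the origin on a cart in front of the work surface, level with it; the furniture and walls round the work are solid. World frame = base frame: x ahead of the robot, y to its left, z up, the work surface at z = 0. Lengths are in m, angles in rad, forces in N, time in s.
With the tool pointing down it reaches from about 0.425 to 0.875 m from the base axis. Payload 4.7 kg.
Tool frame: the origin (TCP) lies at the very end of the fingers, on their centre line; the grasp point (between the pads) lies 19 mm behind it; z points along the fingers, y is the line along which they close (so a half turn about z gives the same grasp; the last joint's range is limited). The gripper opens to 87 mm and grips with 3 to 60 N. Pads are 19 mm wide; open, the fingers measure 117 mm over their backs; the gripper's body (75 mm by 190 mm) begins 51 mm behind the grasp point.
Start: joints at [-1.123, 0.321, -0.07, 1.45, 0.023, 1.371, -0.057], TCP at [0.273, 0.59, 0.223] pointing down, gripper open.
Joint ranges: [-2.86, 2.86], [-0.3, 2.09], [-1.38, 1.24], [0.06, 2.45], [-1.56, 4.7], [0.09, 2.05], [-2.69, 2.69]. Speed limits (rad/s): [2.57, 2.57, 3.14, 3.14, 3.14, 3.14, 3.14].

### API

Orientations are given as a rotation vector (axis times angle).
In Python, from bench import ctrl, vision gives the robot as it stands.
- The arm moves only by the tool jog_arm, never from a script. Its argument "increments" is a list of rows, each an object of numbers: "tx", "ty", "tz": the shift along the tool's x, y, z in mm; "wx", "wy", "wz": the turn, a rotation vector about the tool's x, y, z in rad; "gripper": the opening, from 0 (shut) to 1 (fully open). In form: [{"tx": .., "ty": .., "tz": .., "wx": .., "wy": .., "wz": .., "gripper": ..}, ...]. A call has exactly 5 rows; each row is the pose to reach, as a shift and turn from the pose commanded when the call began, along the tool's axes at that moment; what a row does not reach only later rows make up. A row lasts 1/12 s, in which the tool goes at most 41.7 mm and 7.16 degrees, less where a joint would pass 70% of its speed; a pose out of reach is approached as far as the arm can. A call with a gripper value outside its range is refused whole. The fingers move at their own pace and stop on an object; "grip_force" is the grip in N (left out, the last holds). Time passes only in rows, so rows that repeat a pose let the fingers close, or fill a call up. It gives the time, the measured TCP pose, the force, the opening and the grip force at its end, in the units of the state.
- ctrl.get_state(): the state, without advancing time (a new reading comes with each control period).
- vision.get_image(name): name is "side" or "top"; returns a dict with "color" (384x512x3 uint8, blue, green, red), "fx", "fy", "cx", "cy" (pixels), "k1" (the pictures are not rectified: a ray, as slopes to the right and down, at radius r is drawn at 1 + k1 r^2 times it, then the intrinsics apply), "extrinsics" (4x4, takes a point from world to camera coordinates). Camera axes: x right, y down, z forward; pixel columns grow to the right and rows downward; lengths in m; the calibration is good to about 2 mm. A picture is of the moment at which its call begins. There is no depth.
- ctrl.close_job(): hands the job in; it is judged then, once.
Trained networks look in the newest picture that a camera, given by its name, has taken for a name from the list of things; names that differ only in an ending like _2 or _b are one class to them, and where a whole thing is asked for, a point or a joint stands for the part that bears it (a point fixed in the world has none). Each returns a list of dicts, best first, with "conf" (0 to 1); they miss things now and then, are a little off and sometimes report something else, mostly with a low value. They report only what shows in the picture. A call takes as long as a camera call. They do not tell look-alikes from the thing itself.
- vision.spot_in(camera, thing): "bbox" ([left, top, right, bottom] in pixels, round what is visible of it).
The state is a dict: "time": time; "joint_positions": joint angles; "qd": joint speeds; "joint_torque": joint torques, N m; "position": TCP position; "tool_rot": TCP orientation; "ft_force": force on the tool from outside, world axes, zero at the start; "torque": the same for the moment, N m; "grip_width": opening from 0.0 (shut) to 1.0 (fully open); "grip_force": force on a finger pad.
Only numpy, scipy, OpenCV 4.12 (cv2) and the standard library are available. Lean on these libraries where they do the work, as an engineer would, in place of code of your own. Each camera call takes 0.05 s, during which the arm holds its last target. There are 200 camera calls.

### The job

The new lamp module stands proud in the bay of the light source: push it fully home so that both spring clips snap over its flange, then tug it by its handle straight out along the bay with about 12 N (never more than 25 N) for half a second to prove that the clips hold it. Let go and swing the hood gently down until it is fully shut over the module. Leave the old module and the other things on the desk as they are.

Things in the scene. Friction and masses are not known exactly. Their poses are not given: they have to be found in the camera images.
- lamp_unit: Fixed white desk light source, 174 mm deep (x), 170 mm wide (y), 128 mm high at the back. Origin under its centre on the desk; x points to its back, its front faces -x. Its front face slopes 30 degrees, rising from 44 mm at the front edge to 128 mm at the hood's hinge. Place and yaw vary; it does not move.
- bay_mouth (a point): Middle of the mouth of the rectangular bay in the sloping face, at (-15, 0, 85) mm in the lamp unit's frame. Its frame is tilted with the face: z points straight out of the bay (30 degrees from vertical, leaning to the unit's front), x up the slope, y to the unit's left. Modules are pushed along -z and pulled along +z.
- lamp_module: The new lamp module, about 0.3 kg, in the bay: aluminium body 64 (x) by 60 (y) by 54 mm, grey flange 84 by 72 by 8 mm on it, bow handle on top. Origin: middle of the flange's underside; axes as the bay's. Starts about 15 mm proud, its flange resting on the clips' sloping noses. Pushing in takes 5 to 15 N until the clips snap; home, the flange lies on the face (origin at bay_mouth).
- lamp_handle (a point): Middle of the new module's handle bar, 42 mm along z from the module's origin, same axes. The black bar is 54 mm long along x (up the slope), 14 mm wide along y, 13 mm high, carried by a leg at either end; beside it along y is free space down to the flange, 34 mm below this point.
- frame (a joint): How far the spring-mounted steel retaining frame round the bay mouth, which carries the two snap clips, has been drawn out along the bay (m): 0 at rest, 12 mm at most. Tugging the latched module first takes up about 1 mm of play, then lifts the frame against its springs: 1 N at 0, then 2.5 N more for each mm. (The module's weight takes another 2 to 3.5 N of the pull.)
- clip_up (a joint): Angle of the snap clip at the upper side of the bay mouth (rad): 0 when its nose (24 mm wide) stands over the flange or at rest, about 0.13 while the flange spreads it. It springs back by itself.
- clip_low (a joint): The same for the clip at the lower side of the bay mouth.
- cover (a joint): Angle of the hood over the bay (rad): 0 shut, on its stop; starts at 1.6 to 1.9, standing up behind the bay; at most 2.05. A stiff friction hinge holds it at any angle; it takes 1.5 to 4 N at the free end to move it. It cannot shut over a module that is not home. Gently means its free end comes down at 0.2 m/s or less.
- cover_hinge (a point): On the hood's hinge axis, in the middle, at 86 mm up the slope from bay_mouth and 6 mm out of the face. Its frame turns with the hood: shut, it has the axes of bay_mouth; y is the hinge axis, and -x points from the hinge to the hood's free end.
- cover_push (a point): Where to push the hood: on the outside of its top plate, in the middle, 20 mm from the free end; 138 mm along -x and 52 mm along z from cover_hinge in the hood's own frame (z points out of the plate). The white hood is 158 mm long, 140 mm wide, 52 mm deep, open below, with a small finger lip at the free end.
- old_module: The worn-out module, the same shape as the new one, standing upright on the desk to the right. Origin in the middle of its flange's underside, 54 mm up. Leave it alone.
- screwdriver: Screwdriver, 160 mm, lying beside the unit's left side. Bystander.
- tape_roll: Roll of tape, 52 mm across, 19 mm high, beside the unit's right side. Bystander.
- timer: Beige countdown timer, 72 mm wide, 60 mm high. Bystander.
- red_case: Red spectacle case, 105 by 50 by 26 mm. Bystander.
- drops_c: Brown dropper bottle, 64 mm high. Bystander.
- spray_bottle: Small pump spray bottle, 134 mm high. Bystander.
- pen_multi: Ball pen, 143 mm. Bystander.
Not all that is in view belongs to the job. What is shaped like the lamp_module but turquoise is not meant.

How it is judged:
By the outcome, as a careful person would: the job done as asked, in the order asked, and still so for the second after the job is handed in, with the robot touching nothing.
It also fails if it takes over 58 s, if anything falls off the work surface, if the arm or the gripper's body presses on something with over 40 N, if the wrist force passes 120 N, or if a joint passes its speed limit or range.

## Working session

There is one attempt and no reset: what is moved stays moved. The work goes in short steps, Python scripts to look and compute and a tool call to move; the robot and the scene stay as the last step left them, time stands still between calls to the robot, and variables do not carry over. Pictures are saved under pics/ and viewed, at most 10 in all, crops included, and the job is handed in when it is done.

Besides the shell and the picture viewer there is one more tool, called after "Emit:" as name(argument=value, ...), one argument or row to a line, values as JSON. jog_arm: Moves the arm, as the interface text tells. Its arguments: {"type":"object","properties":{"increments":{"type":"array"},"grip_force":{"type":"number"}},"required":["increments"]}

```bash
ls; mkdir -p pics; cat > look.py <<'E'
import cv2,numpy as np
from bench import ctrl,vision
E
python3 - <<'E'
from look import *
ims={}
for c in ("side","top"):
    im=vision.get_image(c); cv2.imwrite(f"pics/{c}0.png",im["color"])
    print(c,im["fx"],im["fy"],im["cx"],im["cy"],im["k1"],np.round(im["extrinsics"],4).tolist())
    np.savez(f"cam_{c}.npz",K=[im[k] for k in("fx","fy","cx","cy","k1")],T=im["extrinsics"])
    for t in ("lamp_unit","lamp_module","lamp_handle","cover","old_module"):
        print(t,[(np.round(d["bbox"]).tolist(),round(d["conf"],2)) for d in vision.spot_in(c,t)][:3])
s=ctrl.get_state(); print({k:np.round(v,3).tolist() for k,v in s.items()})
E
```

```text
pics
side 395.0067565491304 395.0067565491304 253.88694752795956 196.01034022816185 -0.005943202890826215 [[0.8904, -0.455, -0.0123, -0.4977], [-0.2856, -0.5376, -0.7934, 0.2055], [0.3544, 0.7099, -0.6086, 1.0158], [0.0, 0.0, 0.0, 1.0]]
lamp_unit [([213.0, 102.0, 292.0, 223.0], 0.7)]
lamp_module [([224.0, 162.0, 255.0, 195.0], 0.97), ([242.0, 101.0, 290.0, 170.0], 0.67), ([223.0, 222.0, 256.0, 260.0], 0.56)]
lamp_handle [([226.0, 163.0, 256.0, 190.0], 0.85), ([223.0, 229.0, 254.0, 259.0], 0.67)]
cover [([307.0, 316.0, 316.0, 369.0], 0.58), ([241.0, 103.0, 293.0, 168.0], 0.57), ([224.0, 164.0, 260.0, 193.0], 0.4)]
old_module [([260.0, 280.0, 299.0, 324.0], 0.87), ([216.0, 104.0, 291.0, 223.0], 0.66)]
top 397.1542817956909 397.1542817956909 255.60811321358662 195.21669211576187 -0.013419221400515345 [[-0.0402, -0.9992, 0.0009, -0.0366], [-0.9776, 0.0392, -0.2066, 0.5468], [0.2064, -0.0092, -0.9784, 1.3042], [0.0, 0.0, 0.0, 1.0]]
lamp_unit [([191.0, 145.0, 252.0, 221.0], 0.66)]
lamp_module [([210.0, 182.0, 235.0, 211.0], 0.87), ([330.0, 205.0, 363.0, 242.0], 0.73), ([266.0, 211.0, 298.0, 238.0], 0.71)]
lamp_handle [([266.0, 210.0, 296.0, 238.0], 0.9), ([212.0, 182.0, 232.0, 206.0], 0.63), ([188.0, 146.0, 239.0, 172.0], 0.4)]
cover [([189.0, 148.0, 241.0, 171.0], 0.86), ([206.0, 178.0, 234.0, 211.0], 0.46), ([329.0, 206.0, 363.0, 239.0], 0.42)]
old_module [([330.0, 206.0, 362.0, 240.0], 0.84)]
{'time': 0.6, 'joint_positions': [-1.123, 0.321, -0.07, 1.45, 0.023, 1.371, -0.057], 'qd': [0.0, 0.001, 0.001, -0.001, -0.001, 0.001, -0.001], 'joint_torque': [0.0, -49.081, -0.403, -31.262, -0.064, 0.034, 0.0], 'position': [0.273, 0.59, 0.223], 'tool_rot': [0.676, 3.068, 0.0], 'ft_force': [-0.875, -0.346, -0.012], 'torque': [-0.018, 0.014, 0.006], 'grip_force': 0.0, 'grip_width': 0.999}
```

View pics/side0.png

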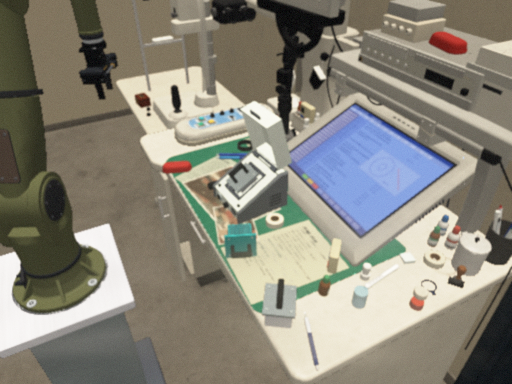

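View pics/top0.png

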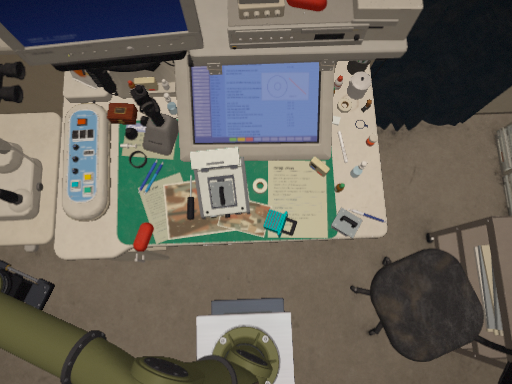

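The side view shows the unit near (250,185) and the hood open near (268,132). The top view shows the unit at (221,185), its module handle near (222,190), and the turquoise look-alike at (280,224). I'll zoom in and overlay a model fit.

```bash
python3 - <<'E'
from look import *
a=cv2.imread("pics/side0.png")[95:230,200:300]; b=cv2.imread("pics/top0.png")[140:230,180:260]
a=cv2.resize(a,None,fx=4,fy=4,interpolation=cv2.INTER_CUBIC); b=cv2.resize(b,None,fx=5,fy=5,interpolation=cv2.INTER_CUBIC)
o=np.zeros((540,800,3),np.uint8); o[:540,:400]=a; o[:450,400:]=b
cv2.imwrite("pics/zoom0.png",o)
E
```

```text
(no output)
```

View pics/zoom0.png

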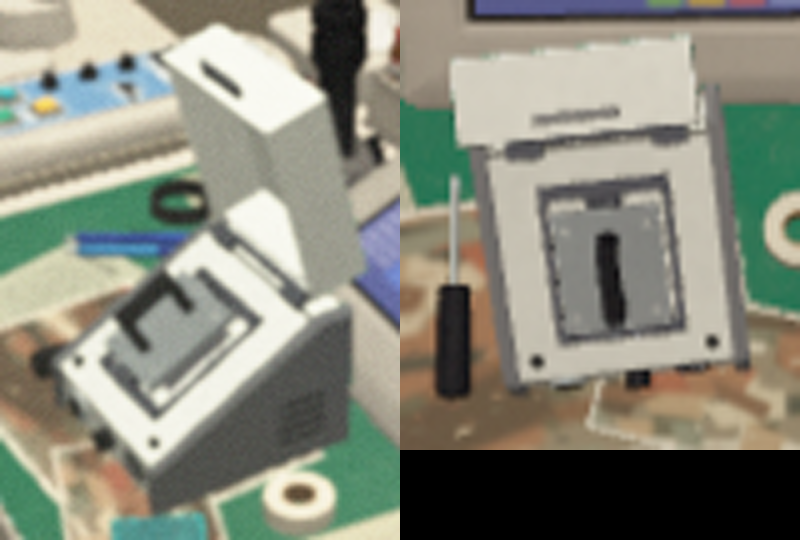

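The zoom shows the module proud in the bay, with its handle bar running up the slope. In the top zoom the bar ends are at about (606,235) and (614,325). In the side zoom the bar's outer corners are at about (118,310) and (165,278). Next I fit the unit's pose from corner points.

```bash
cat > look.py <<'E'
import cv2,numpy as np
from scipy.optimize import least_squares
from scipy.spatial.transform import Rotation as R
from bench import ctrl,vision
C={c:np.load(f"cam_{c}.npz") for c in("side","top")}
def proj(c,P):
    fx,fy,cx,cy,k=C[c]["K"];T=C[c]["T"];p=np.atleast_2d(P)@T[:3,:3].T+T[:3,3]
    s=p[:,:2]/p[:,2:];s=s*(1+k*(s**2).sum(1,keepdims=True));return s*[fx,fy]+[cx,cy]
RB=R.from_euler("y",-30,degrees=True).as_matrix()   # bay axes in unit frame
def bay2unit(p): return np.array([-.015,0,.085])+np.atleast_2d(p)@RB.T
def hood2bay(p,a):
    Q=R.from_euler("y",a).as_matrix(); return np.array([.086,0,.006])+np.atleast_2d(p)@Q.T
def unit2world(p,q): 
    return np.array([q[0],q[1],0])+np.atleast_2d(p)@R.from_euler("z",q[2]).as_matrix().T
E
python3 - <<'E'
from look import *
Z=lambda u,v:((u+.5)/4-.5+200,(v+.5)/4-.5+95)
W=lambda u,v:((u-400+.5)/5-.5+180,(v+.5)/5-.5+140)
pr=.015
H=lambda x:bay2unit([x,0,.0485+pr])[0]
L=[("side",Z(155,470),(-.087,-.085,.044)),("side",Z(152,508),(-.087,-.085,0)),("side",Z(62,375),(-.087,.085,.044)),
("side",Z(348,305),(.087,-.085,.128)),("side",Z(345,440),(.087,-.085,0)),
("top",W(515,390),(-.087,.085,.02)),("top",W(747,368),(-.087,-.085,.02)),
("top",W(606,235),H(.027)),("top",W(614,325),H(-.027)),("side",Z(118,310),H(-.027)),("side",Z(165,278),H(.027))]
f=lambda q:np.concatenate([(proj(c,unit2world(p,q))[0]-z) for c,z,p in L])
r=least_squares(f,[.6,.1,0],loss="soft_l1");print(r.x);print(r.fun.reshape(-1,2).round(1).tolist())
q=r.x;np.save("q.npy",q)
for c,zf,o,sc in(("side",(200,95),None,4),("top",(180,140),None,5)):
    im=cv2.imread(f"pics/{c}0.png");w=(300,230) if c=="side" else (260,230)
    z=cv2.resize(im[zf[1]:w[1],zf[0]:w[0]],None,fx=sc,fy=sc,interpolation=cv2.INTER_CUBIC)
    def pl(P,col):
        uv=((proj(c,unit2world(P,q))-zf+.5)*sc-.5).round().astype(int); cv2.polylines(z,[uv.reshape(-1,1,2)],False,col,1)
    for y in(-.085,.085): pl([[-.087,y,0],[-.087,y,.044],[.0585,y,.128],[.087,y,.128],[.087,y,0],[-.087,y,0]],(0,0,255))
    F=[[-.042,-.036],[.042,-.036],[.042,.036],[-.042,.036],[-.042,-.036]]
    pl(bay2unit([[a,b,pr+.008] for a,b in F]),(0,255,0))
    pl(bay2unit([[-.027,0,pr+.0485],[.027,0,pr+.0485]]),(255,0,255))
    for a,col in((1.6,(255,0,0)),(1.75,(0,200,255)),(1.9,(255,255,0))):
        pl(bay2unit(hood2bay([[0,-.07,.052],[-.158,-.07,.052],[-.158,.07,.052],[0,.07,.052]],a)),col)
        pl(bay2unit(hood2bay([[-.158,-.07,.0],[-.158,.07,.0]],a)),col)
    globals()[c+"z"]=z
o=np.zeros((540,800,3),np.uint8);o[:,:400]=sidez;o[:450,400:]=topz;cv2.imwrite("pics/fit0.png",o)
E
```

```text
[0.57271509 0.05605488 0.06113927]
[[-0.3, 0.8], [1.0, 2.7], [-2.7, -4.8], [2.5, 0.1], [1.6, 0.4], [-1.9, 0.0], [0.2, -0.4], [-0.7, 2.4], [-0.3, 0.3], [-1.0, 1.2], [1.0, -3.2]]
```

View pics/fit0.png

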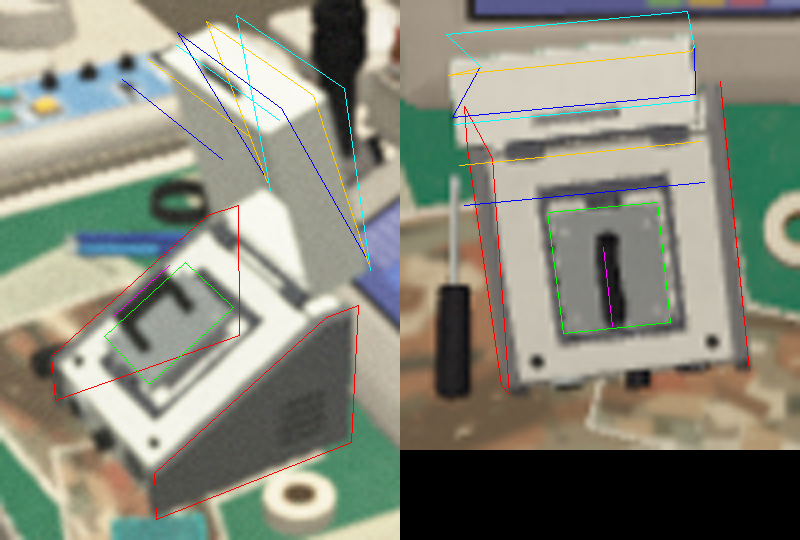

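The overlay matches the unit to within about 1 px, and the hood lies between the 1.75 and 1.9 outlines. I refit with the hood corners included, then plan the approach.

```bash
cat >> look.py <<'E'
import os
q=np.load("q.npy") if os.path.exists("q.npy") else None
def bayR(): return R.from_euler("z",q[2])*R.from_euler("y",-30,degrees=True)
def baypos(p): return unit2world(bay2unit(p),q)[0]
def tobay(P): return ((bayR().inv()).apply(np.asarray(P)-baypos([0,0,0])))
FLIP=R.from_matrix(np.diag([-1,1,-1.]))
def plan(pbay,tilt=0):
    """TCP target in bay coords (m); tool z = -bay z turned by tilt about bay y (tilt -30deg => straight down)"""
    s=ctrl.get_state();R0=R.from_rotvec(s["tool_rot"]);p0=np.array(s["position"])
    R1=bayR()*R.from_euler("y",tilt,degrees=True)*FLIP
    return (R0.inv().apply(baypos(pbay)-p0)*1000).round(1),(R0.inv()*R1).as_rotvec().round(3)
def st():
    s=ctrl.get_state();R0=R.from_rotvec(s["tool_rot"])
    print("t",s["time"],"bay mm",(tobay(s["position"])*1000).round(1),"F bay",bayR().inv().apply(s["ft_force"]).round(1),"grip",round(s["grip_width"]*87,1),round(s["grip_force"],1),"tool z",R0.apply([0,0,1]).round(3),"pos",np.round(s["position"],4))
E
python3 - <<'E'
from look import *
Z=lambda u,v:((u+.5)/4-.5+200,(v+.5)/4-.5+95)
W=lambda u,v:((u-400+.5)/5-.5+180,(v+.5)/5-.5+140)
H=lambda x:(lambda a:bay2unit([x,0,.0635])[0])
h=lambda x,y,z:(lambda a:bay2unit(hood2bay([x,y,z],a))[0])
k=lambda *p:(lambda a:np.array(p))
L=[("side",Z(155,470),k(-.087,-.085,.044)),("side",Z(153,510),k(-.087,-.085,0)),("side",Z(348,305),k(.087,-.085,.128)),("side",Z(345,440),k(.087,-.085,0)),
("top",W(515,390),k(-.087,.085,.02)),("top",W(747,368),k(-.087,-.085,.02)),
("top",W(606,237),H(.027)),("top",W(614,323),H(-.027)),("side",Z(118,310),H(-.027)),("side",Z(165,280),H(.027)),
("side",Z(218,25),h(-.158,.07,.052)),("side",Z(322,95),h(-.158,-.07,.052)),("side",Z(270,132),h(-.158,-.07,0)),("side",Z(165,62),h(-.158,.07,0)),
("top",W(450,60),h(-.158,.07,.052)),("top",W(690,38),h(-.158,-.07,.052)),("top",W(455,147),h(-.158,.07,0)),("top",W(697,128),h(-.158,-.07,0))]
f=lambda v:np.concatenate([(proj(c,unit2world(p(v[3]),v))[0]-z) for c,z,p in L])
r=least_squares(f,[.57,.056,.06,1.8],loss="soft_l1");print(r.x.round(4));print(r.fun.reshape(-1,2).round(1).tolist())
np.save("q.npy",r.x[:3]);np.save("a.npy",r.x[3])
# monitor near corner, from the two pictures
g=least_squares(lambda P:np.r_[proj("side",P)[0]-(286,157),proj("top",P)[0]-(185,152)],[.75,.15,.1]);print("mon L",g.x.round(3),g.cost.round(1))
g=least_squares(lambda P:np.r_[proj("side",P)[0]-(345,258),proj("top",P)[0]-(333,150)],[.75,-.3,.1]);print("mon R",g.x.round(3),g.cost.round(1))
import look;look.q=r.x[:3]
print("handle",baypos([0,0,.057]),"hood push",baypos(hood2bay([-.138,0,.052],r.x[3])[0]),"hood end",baypos(hood2bay([-.158,0,.052],r.x[3])[0]))
st();print(plan([0,0,.18]))
E
```

```text
[0.5732 0.0558 0.0538 1.8022]
[[-0.4, 0.7], [0.7, 2.2], [2.6, 0.3], [1.7, 0.6], [-2.1, -0.3], [0.1, -0.4], [-0.6, 1.9], [-0.4, 0.6], [-0.9, 1.1], [1.1, -3.7], [0.1, -1.6], [0.5, -0.6], [-2.5, -0.2], [-1.5, -2.2], [-0.3, -0.3], [0.2, -0.2], [0.5, 0.4], [0.5, -0.2]]
mon L [0.747 0.178 0.032] 65.1
mon R [ 0.669 -0.325  0.048] 62.4
handle [0.52972818 0.05346944 0.13436345] hood push [0.63959739 0.0593823  0.28032534] hood end [0.63384535 0.05907274 0.29947784]
t 0.6 bay mm [-152.7  549.3  247.1] F bay [-0.8 -0.3  0.4] grip 86.9 0.0 tool z [ 0.  0. -1.] pos [0.2732 0.5898 0.2226]
(array([-403.8, -407.7,  -18.3]), array([-0.128, -0.513, -0.476]))
```

Emit:
jog_arm(
  increments=[
    {"tx":0,"ty":-40,"tz":-60,"wx":-0.03,"wy":-0.1,"wz":-0.1},
    {"tx":-80,"ty":-80,"tz":-90,"wx":-0.05,"wy":-0.2,"wz":-0.19},
    {"tx":-404,"ty":-408,"tz":-90,"wx":-0.128,"wy":-0.513,"wz":-0.476},
    {"tx":-404,"ty":-408,"tz":-90,"wx":-0.128,"wy":-0.513,"wz":-0.476},
    {"tx":-404,"ty":-408,"tz":-90,"wx":-0.128,"wy":-0.513,"wz":-0.476},
  ],
)

```text
validation failed for argument at $.in...
```

```bash
python3 -c "
from look import *
st();print(plan([0,0,.16]))"
```

```text
t 0.6 bay mm [-152.7  549.3  247.1] F bay [-0.8 -0.3  0.4] grip 86.9 0.0 tool z [ 0.  0. -1.] pos [0.2732 0.5898 0.2226]
(array([-412.6, -403. ,   -1. ]), array([-0.128, -0.513, -0.476]))
```

Emit:
jog_arm(
  increments=[
    {"tx":0,"ty":-40,"tz":-60,"wx":-0.03,"wy":-0.1,"wz":-0.1,"gripper":1},
    {"tx":-80,"ty":-80,"tz":-90,"wx":-0.05,"wy":-0.2,"wz":-0.19,"gripper":1},
    {"tx":-404,"ty":-408,"tz":-90,"wx":-0.128,"wy":-0.513,"wz":-0.476,"gripper":1},
    {"tx":-404,"ty":-408,"tz":-90,"wx":-0.128,"wy":-0.513,"wz":-0.476,"gripper":1},
    {"tx":-404,"ty":-408,"tz":-90,"wx":-0.128,"wy":-0.513,"wz":-0.476,"gripper":1},
  ],
)

```text
time: 1.02
position: [0.3264, 0.4204, 0.2871]
tool_rot: [0.003, 2.676, 0.02]
ft_force: [1.0, 0.8, -0.1]
grip_width: 1.003
grip_force: 0.0
```

```bash
python3 -c "
from look import *
st();print(plan([0,0,.16]))"
```

```text
t 1.0167 bay mm [-82.4 377.3 280.9] F bay [ 0.9  0.7 -0.6] grip 87.2 0.0 tool z [ 0.449  0.014 -0.894] pos [0.3264 0.4204 0.2871]
(array([-109.2, -370.8,  119.9]), array([-0.012, -0.058, -0.053]))
```

Emit:
jog_arm(
  increments=[
    {"tx":-110,"ty":-370,"tz":60,"wx":-0.01,"wy":-0.04,"wz":-0.04,"gripper":1},
    {"tx":-110,"ty":-370,"tz":60,"wx":-0.01,"wy":-0.04,"wz":-0.04,"gripper":1},
    {"tx":-110,"ty":-370,"tz":60,"wx":-0.01,"wy":-0.04,"wz":-0.04,"gripper":1},
    {"tx":-110,"ty":-370,"tz":60,"wx":-0.01,"wy":-0.04,"wz":-0.04,"gripper":1},
    {"tx":-110,"ty":-370,"tz":60,"wx":-0.01,"wy":-0.04,"wz":-0.04,"gripper":1},
  ],
)

```text
time: 1.43
position: [0.3861, 0.298, 0.2699]
tool_rot: [-0.049, 2.651, -0.006]
ft_force: [0.8, 0.4, -0.1]
grip_width: 1.005
grip_force: 0.0
```

```bash
python3 -c "
from look import *
st();print(plan([0,0,.15]))"
```

```text
t 1.4333 bay mm [-45.1 251.9 239.5] F bay [ 0.6  0.3 -0.5] grip 87.4 0.0 tool z [ 0.471  0.004 -0.882] pos [0.3861 0.298  0.2699]
(array([ -50.9, -249.5,   93.1]), array([-0.021, -0.034, -0.011]))
```

Emit:
jog_arm(
  increments=[
    {"tx":-51,"ty":-250,"tz":50,"wx":-0.02,"wy":-0.034,"wz":-0.01,"gripper":1},
    {"tx":-51,"ty":-250,"tz":50,"wx":-0.02,"wy":-0.034,"wz":-0.01,"gripper":1},
    {"tx":-51,"ty":-250,"tz":60,"wx":-0.02,"wy":-0.034,"wz":-0.01,"gripper":1},
    {"tx":-51,"ty":-250,"tz":80,"wx":-0.02,"wy":-0.034,"wz":-0.01,"gripper":1},
    {"tx":-51,"ty":-250,"tz":93,"wx":-0.02,"wy":-0.034,"wz":-0.01,"gripper":1},
  ],
)

```text
time: 1.85
position: [0.4345, 0.2464, 0.228]
tool_rot: [-0.082, 2.641, -0.001]
ft_force: [-0.6, 0.5, 0.7]
grip_width: 1.001
grip_force: 0.0
```

Emit:
jog_arm(
  increments=[
    {"tx":0,"ty":0,"tz":0,"wx":0,"wy":0,"wz":0,"gripper":1},
    {"tx":0,"ty":0,"tz":0,"wx":0,"wy":0,"wz":0,"gripper":1},
    {"tx":0,"ty":0,"tz":0,"wx":0,"wy":0,"wz":0,"gripper":1},
    {"tx":0,"ty":0,"tz":0,"wx":0,"wy":0,"wz":0,"gripper":1},
    {"tx":0,"ty":0,"tz":0,"wx":0,"wy":0,"wz":0,"gripper":1},
  ],
)

```text
time: 2.27
position: [0.4363, 0.2426, 0.2283]
tool_rot: [-0.071, 2.639, -0.01]
ft_force: [-0.7, 0.2, -0.7]
grip_width: 1.001
grip_force: 0.0
```

```bash
python3 -c "
from look import *
st();print(plan([0,0,.15]))"
```

```text
t 2.2667 bay mm [-25.  193.9 179.9] F bay [-1.   0.2 -0.2] grip 87.1 0.0 tool z [ 0.481  0.006 -0.877] pos [0.4363 0.2426 0.2283]
(array([ -24.7, -193.4,   33.2]), array([-0.02 , -0.023,  0.005]))
```

Emit:
jog_arm(
  increments=[
    {"tx":-25,"ty":-193,"tz":0,"wx":-0.02,"wy":-0.023,"wz":0,"gripper":1},
    {"tx":-25,"ty":-193,"tz":0,"wx":-0.02,"wy":-0.023,"wz":0,"gripper":1},
    {"tx":-25,"ty":-193,"tz":0,"wx":-0.02,"wy":-0.023,"wz":0,"gripper":1},
    {"tx":-25,"ty":-193,"tz":0,"wx":-0.02,"wy":-0.023,"wz":0,"gripper":1},
    {"tx":-25,"ty":-193,"tz":0,"wx":-0.02,"wy":-0.023,"wz":0,"gripper":1},
  ],
)

```text
time: 2.68
position: [0.4764, 0.1749, 0.2035]
tool_rot: [-0.075, 2.648, 0.009]
ft_force: [-0.4, -0.9, 0.2]
grip_width: 1.0
grip_force: 0.0
```

```bash
python3 -c "
from look import *
st();print(plan([0,0,.15]));s=ctrl.get_state();print(np.round(s['joint_positions'],2),np.round(s['qd'],2))"
```

```text
t 2.6833 bay mm [ -5.9 124.1 140.2] F bay [-0.3 -0.9  0.4] grip 87.0 0.0 tool z [ 0.473  0.02  -0.881] pos [0.4764 0.1749 0.2035]
(array([  -5.1, -124.1,   -9.3]), array([-0.006, -0.031,  0.004]))
[-0.41 -0.3  -0.14  2.2   0.27  0.82  0.93] [ 2.2  -0.01 -1.71  0.01 -0.87 -0.31  1.03]
```

Emit:
jog_arm(
  increments=[
    {"tx":-5,"ty":-124,"tz":10,"wx":-0.01,"wy":-0.03,"wz":0,"gripper":1},
    {"tx":-5,"ty":-124,"tz":10,"wx":-0.01,"wy":-0.03,"wz":0,"gripper":1},
    {"tx":-5,"ty":-124,"tz":10,"wx":-0.01,"wy":-0.03,"wz":0,"gripper":1},
    {"tx":-5,"ty":-124,"tz":10,"wx":-0.01,"wy":-0.03,"wz":0,"gripper":1},
    {"tx":-5,"ty":-124,"tz":10,"wx":-0.01,"wy":-0.03,"wz":0,"gripper":1},
  ],
)

```text
time: 3.1
position: [0.5099, 0.0568, 0.1764]
tool_rot: [-0.08, 2.645, 0.003]
ft_force: [-0.8, 0.0, -0.1]
grip_width: 0.997
grip_force: 0.0
```

```bash
python3 - <<'E'
from look import *
st();print(plan([0,0,.11]));s=ctrl.get_state();print(np.round(s['joint_positions'],2),np.round(s['qd'],2))
o=np.zeros((540,800,3),np.uint8)
a=vision.get_image("side")["color"];b=vision.get_image("top")["color"];cv2.imwrite("pics/side1.png",a);cv2.imwrite("pics/top1.png",b)
o[:,:400]=cv2.resize(a[95:230,200:300],None,fx=4,fy=4,interpolation=2);o[:450,400:]=cv2.resize(b[140:230,180:260],None,fx=5,fy=5,interpolation=2);cv2.imwrite("pics/zoom1.png",o)
st()
E
```

```text
t 3.1 bay mm [  4.1   4.4 103.2] F bay [-0.8  0.   0.3] grip 86.7 0.0 tool z [ 0.475  0.016 -0.88 ] pos [0.5099 0.0568 0.1764]
(array([ 4.3, -4.4, -6.6]), array([-0.009, -0.029,  0.009]))
[ 0.24 -0.3  -0.39  2.25 -0.08  0.68  1.51] [ 1.1   0.   -0.67  0.03 -0.6  -0.06  0.76]
t 3.2 bay mm [  3.6   2.8 102.9] F bay [ 0.4 -0.3 -0.2] grip 87.1 0.0 tool z [ 0.474  0.013 -0.88 ] pos [0.5098 0.0552 0.1759]
```

View pics/zoom1.png

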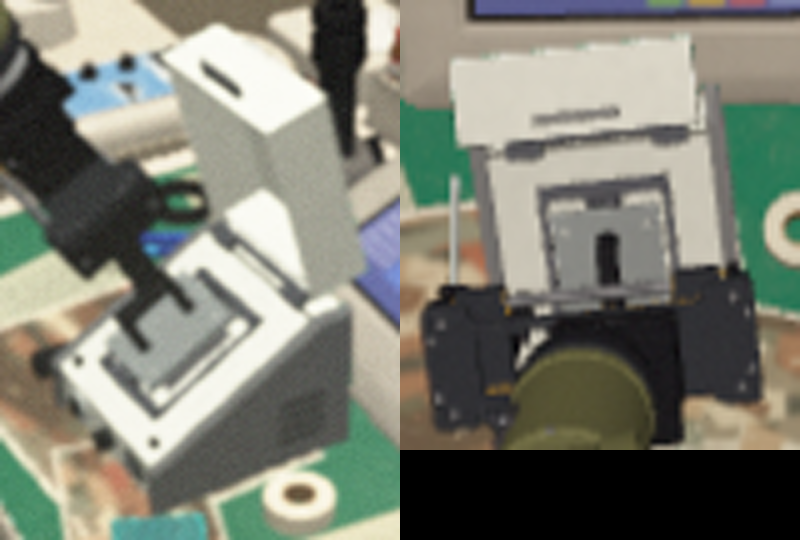

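The gripper is centred over the handle bar: fingertips straddle the bar near (160,290) in the side zoom. Descending to the grasp.

```bash
python3 -c "
from look import *
print(plan([0,-.001,.04]))"
```

```text
(array([ 1.7, -3. , 63. ]), array([-0.012, -0.03 ,  0.006]))
```

Emit:
jog_arm(
  increments=[
    {"tx":1.7,"ty":-3,"tz":25,"wx":-0.012,"wy":-0.03,"wz":0.006,"gripper":1},
    {"tx":1.7,"ty":-3,"tz":45,"wx":-0.012,"wy":-0.03,"wz":0.006,"gripper":1},
    {"tx":1.7,"ty":-3,"tz":58,"wx":-0.012,"wy":-0.03,"wz":0.006,"gripper":1},
    {"tx":1.7,"ty":-3,"tz":63,"wx":-0.012,"wy":-0.03,"wz":0.006,"gripper":1},
    {"tx":1.7,"ty":-3,"tz":63,"wx":-0.012,"wy":-0.03,"wz":0.006,"gripper":0.6},
  ],
)

```text
time: 3.62
position: [0.5382, 0.0572, 0.1194]
tool_rot: [-0.079, 2.617, 0.023]
ft_force: [-0.5, -0.2, 0.1]
grip_width: 0.974
grip_force: 0.0
```

```bash
python3 -c "
from look import *
st();print(plan([0,-.001,.04]));s=ctrl.get_state();print(np.round(s['joint_positions'],2))"
```

```text
t 3.6167 bay mm [ 0.   3.3 39.7] F bay [-0.4 -0.1  0.3] grip 84.7 0.0 tool z [ 0.499  0.031 -0.866] pos [0.5382 0.0572 0.1194]
(array([ 0. , -4.3, -0.4]), array([ 0.005, -0.   ,  0.006]))
[ 0.25 -0.17 -0.42  2.28 -0.02  0.49  1.46]
```

Emit:
jog_arm(
  increments=[
    {"tx":0,"ty":-4.3,"tz":0,"wx":0.005,"wy":0,"wz":0.006,"gripper":0.5},
    {"tx":0,"ty":-4.3,"tz":0,"wx":0.005,"wy":0,"wz":0.006,"gripper":0.35},
    {"tx":0,"ty":-4.3,"tz":0,"wx":0.005,"wy":0,"wz":0.006,"gripper":0.28},
    {"tx":0,"ty":-4.3,"tz":0,"wx":0.005,"wy":0,"wz":0.006,"gripper":0.28},
    {"tx":0,"ty":-4.3,"tz":0,"wx":0.005,"wy":0,"wz":0.006,"gripper":0.28},
  ],
  grip_force=5,
)

```text
time: 4.03
position: [0.5391, 0.0511, 0.1211]
tool_rot: [-0.066, 2.614, 0.017]
ft_force: [0.4, -0.3, 0.5]
grip_width: 0.632
grip_force: 0.0
```

```bash
python3 -c "
from look import *
st();print(plan([0,-.001,.04]))"
```

```text
t 4.0333 bay mm [ 1.4 -2.9 40.9] F bay [ 0.6 -0.3  0.2] grip 55.0 0.0 tool z [ 0.502  0.024 -0.865] pos [0.5391 0.0511 0.1211]
(array([1.4, 1.9, 0.9]), array([-0.003,  0.003, -0.003]))
```

Emit:
jog_arm(
  increments=[
    {"tx":0,"ty":1,"tz":1,"wx":0,"wy":0,"wz":0,"gripper":0.1},
    {"tx":0,"ty":1,"tz":1,"wx":0,"wy":0,"wz":0,"gripper":0.1},
    {"tx":0,"ty":1,"tz":1,"wx":0,"wy":0,"wz":0,"gripper":0.1},
    {"tx":0,"ty":1,"tz":1,"wx":0,"wy":0,"wz":0,"gripper":0.1},
    {"tx":0,"ty":1,"tz":1,"wx":0,"wy":0,"wz":0,"gripper":0.1},
  ],
  grip_force=5,
)

```text
time: 4.45
position: [0.5393, 0.052, 0.1194]
tool_rot: [-0.066, 2.616, 0.017]
ft_force: [0.1, -0.1, -0.5]
grip_width: 0.246
grip_force: 0.0
```

Emit:
jog_arm(
  increments=[
    {"tx":0,"ty":0,"tz":0,"wx":0,"wy":0,"wz":0,"gripper":0.1},
    {"tx":0,"ty":0,"tz":0,"wx":0,"wy":0,"wz":0,"gripper":0.1},
    {"tx":0,"ty":0,"tz":0,"wx":0,"wy":0,"wz":0,"gripper":0.1},
    {"tx":0,"ty":0,"tz":0,"wx":0,"wy":0,"wz":0,"gripper":0.1},
    {"tx":0,"ty":0,"tz":0,"wx":0,"wy":0,"wz":0,"gripper":0.1},
  ],
  grip_force=5,
)

```text
time: 4.87
position: [0.5392, 0.0521, 0.1194]
tool_rot: [-0.066, 2.616, 0.017]
ft_force: [0.5, 0.2, 0.5]
grip_width: 0.159
grip_force: 5.0
```

```bash
python3 -c "
from look import *
st();print(plan([0,-.001,.04]))"
```

```text
t 4.8667 bay mm [ 0.7 -1.8 39.3] F bay [0.6 0.2 0.2] grip 13.9 5.0 tool z [ 0.501  0.025 -0.865] pos [0.5392 0.0521 0.1194]
(array([ 0.7,  0.8, -0.7]), array([-0.002,  0.002, -0.003]))
```

Emit:
jog_arm(
  increments=[
    {"tx":0,"ty":0,"tz":0,"wx":0,"wy":0,"wz":0,"gripper":0.1},
    {"tx":0,"ty":0,"tz":0,"wx":0,"wy":0,"wz":0,"gripper":0.1},
    {"tx":0,"ty":0,"tz":3,"wx":0,"wy":0,"wz":0,"gripper":0.1},
    {"tx":0,"ty":0,"tz":6,"wx":0,"wy":0,"wz":0,"gripper":0.1},
    {"tx":0,"ty":0,"tz":9,"wx":0,"wy":0,"wz":0,"gripper":0.1},
  ],
  grip_force=40,
)

```text
time: 5.28
position: [0.544, 0.0524, 0.1116]
tool_rot: [-0.066, 2.615, 0.017]
ft_force: [-0.3, 1.4, 1.4]
grip_width: 0.154
grip_force: 39.8
```

```bash
python3 -c "
from look import *
st()"
```

```text
t 5.2833 bay mm [ 0.9 -1.9 30.3] F bay [0.5 1.4 1.3] grip 13.4 39.8 tool z [ 0.501  0.025 -0.865] pos [0.544  0.0524 0.1116]
```

Emit:
jog_arm(
  increments=[
    {"tx":0,"ty":0,"tz":1.5,"wx":0,"wy":0,"wz":0,"gripper":0.1},
    {"tx":0,"ty":0,"tz":3,"wx":0,"wy":0,"wz":0,"gripper":0.1},
    {"tx":0,"ty":0,"tz":4,"wx":0,"wy":0,"wz":0,"gripper":0.1},
    {"tx":0,"ty":0,"tz":5,"wx":0,"wy":0,"wz":0,"gripper":0.1},
    {"tx":0,"ty":0,"tz":5,"wx":0,"wy":0,"wz":0,"gripper":0.1},
  ],
)

```text
time: 5.7
position: [0.5464, 0.0526, 0.1071]
tool_rot: [-0.066, 2.616, 0.017]
ft_force: [0.4, 1.1, 0.6]
grip_width: 0.156
grip_force: 39.8
```

```bash
python3 -c "
from look import *
st()"
```

```text
t 5.7 bay mm [ 0.8 -1.8 25.1] F bay [0.7 1.  0.3] grip 13.6 39.8 tool z [ 0.501  0.025 -0.865] pos [0.5464 0.0526 0.1071]
```

Emit:
jog_arm(
  increments=[
    {"tx":0,"ty":0,"tz":0.5,"wx":0,"wy":0,"wz":0,"gripper":0.1},
    {"tx":0,"ty":0,"tz":1,"wx":0,"wy":0,"wz":0,"gripper":0.1},
    {"tx":0,"ty":0,"tz":1.5,"wx":0,"wy":0,"wz":0,"gripper":0.1},
    {"tx":0,"ty":0,"tz":2,"wx":0,"wy":0,"wz":0,"gripper":0.1},
    {"tx":0,"ty":0,"tz":2,"wx":0,"wy":0,"wz":0,"gripper":0.1},
  ],
)

```text
time: 6.12
position: [0.5465, 0.0529, 0.1065]
tool_rot: [-0.068, 2.617, 0.016]
ft_force: [-18.2, 2.2, 19.0]
grip_width: 0.155
grip_force: 40.0
```

```bash
python3 - <<'E'
from look import *
st()
a=vision.get_image("side")["color"]
o=np.zeros((540,800,3),np.uint8)
o[:,:400]=cv2.resize(a[95:230,200:300],None,fx=4,fy=4,interpolation=2)
o[:400,400:]=cv2.resize(a[155:205,215:265],None,fx=8,fy=8,interpolation=2);cv2.imwrite("pics/zoom2.png",o)
E
```

```text
t 6.1167 bay mm [ 0.6 -1.5 24.5] F bay [-6.2  3.2 25.5] grip 13.5 40.0 tool z [ 0.5    0.024 -0.866] pos [0.5465 0.0529 0.1065]
```

View pics/zoom2.png

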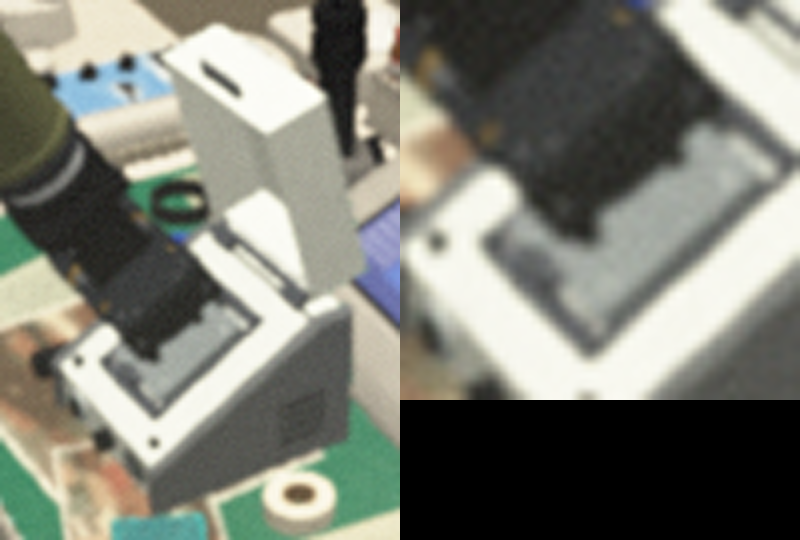

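The flange is down inside the frame (zoom around (560,260)) and the push has met a hard stop after 14.8 mm. Now the tug, fairly slowly.

Emit:
jog_arm(
  increments=[
    {"tx":0,"ty":0,"tz":-1.2,"wx":0,"wy":0,"wz":0,"gripper":0.1},
    {"tx":0,"ty":0,"tz":-2.4,"wx":0,"wy":0,"wz":0,"gripper":0.1},
    {"tx":0,"ty":0,"tz":-3.5,"wx":0,"wy":0,"wz":0,"gripper":0.1},
    {"tx":0,"ty":0,"tz":-4.3,"wx":0,"wy":0,"wz":0,"gripper":0.1},
    {"tx":0,"ty":0,"tz":-5,"wx":0,"wy":0,"wz":0,"gripper":0.1},
  ],
)

```text
time: 6.58
position: [0.5445, 0.0526, 0.109]
tool_rot: [-0.066, 2.616, 0.018]
ft_force: [7.8, 3.3, -10.2]
grip_width: 0.156
grip_force: 40.0
```

```bash
python3 -c "
from look import *
st()"
```

```text
t 6.5833 bay mm [ 0.1 -1.7 27.7] F bay [  1.8   2.8 -12.8] grip 13.6 40.0 tool z [ 0.5    0.025 -0.865] pos [0.5445 0.0526 0.109 ]
```

Emit:
jog_arm(
  increments=[
    {"tx":0,"ty":0,"tz":0,"wx":0,"wy":0,"wz":0,"gripper":0.1},
    {"tx":0,"ty":0,"tz":0,"wx":0,"wy":0,"wz":0,"gripper":0.1},
    {"tx":0,"ty":0,"tz":0,"wx":0,"wy":0,"wz":0,"gripper":0.1},
    {"tx":0,"ty":0,"tz":0,"wx":0,"wy":0,"wz":0,"gripper":0.1},
    {"tx":0,"ty":0,"tz":0,"wx":0,"wy":0,"wz":0,"gripper":0.1},
  ],
)

```text
time: 7.0
position: [0.5446, 0.0526, 0.109]
tool_rot: [-0.066, 2.616, 0.018]
ft_force: [5.6, 2.2, -6.7]
grip_width: 0.159
grip_force: 40.0
```

```bash
python3 -c "
from look import *
st()"
```

```text
t 7.0 bay mm [ 0.2 -1.6 27.7] F bay [ 1.6  1.9 -8.7] grip 13.9 40.0 tool z [ 0.5    0.025 -0.866] pos [0.5446 0.0526 0.109 ]
```

Emit:
jog_arm(
  increments=[
    {"tx":0,"ty":0,"tz":-0.8,"wx":0,"wy":0,"wz":0,"gripper":0.1},
    {"tx":0,"ty":0,"tz":-1.6,"wx":0,"wy":0,"wz":0,"gripper":0.1},
    {"tx":0,"ty":0,"tz":-1.6,"wx":0,"wy":0,"wz":0,"gripper":0.1},
    {"tx":0,"ty":0,"tz":-1.6,"wx":0,"wy":0,"wz":0,"gripper":0.1},
    {"tx":0,"ty":0,"tz":-1.6,"wx":0,"wy":0,"wz":0,"gripper":0.1},
  ],
)

```text
time: 7.42
position: [0.5439, 0.0526, 0.1102]
tool_rot: [-0.066, 2.616, 0.018]
ft_force: [8.4, 3.4, -10.9]
grip_width: 0.157
grip_force: 40.0
```

```bash
python3 -c "
from look import *
st()"
```

```text
t 7.4167 bay mm [ 0.1 -1.6 29.1] F bay [  1.9   2.9 -13.7] grip 13.6 40.0 tool z [ 0.5    0.026 -0.865] pos [0.5439 0.0526 0.1102]
```

Emit:
jog_arm(
  increments=[
    {"tx":0,"ty":0,"tz":0,"wx":0,"wy":0,"wz":0,"gripper":0.1},
    {"tx":0,"ty":0,"tz":0,"wx":0,"wy":0,"wz":0,"gripper":0.1},
    {"tx":0,"ty":0,"tz":0,"wx":0,"wy":0,"wz":0,"gripper":0.1},
    {"tx":0,"ty":0,"tz":0,"wx":0,"wy":0,"wz":0,"gripper":0.1},
    {"tx":0,"ty":0,"tz":0,"wx":0,"wy":0,"wz":0,"gripper":0.1},
  ],
)

```text
time: 7.83
position: [0.5439, 0.0526, 0.1103]
tool_rot: [-0.066, 2.616, 0.018]
ft_force: [7.8, 2.6, -10.3]
grip_width: 0.157
grip_force: 40.0
```

```bash
python3 -c "
from look import *
st()"
```

```text
t 7.8333 bay mm [ 0.1 -1.6 29.1] F bay [  1.6   2.1 -12.9] grip 13.6 40.0 tool z [ 0.5    0.026 -0.865] pos [0.5439 0.0526 0.1103]
```

Steady at about 13 N, so the clips hold. One more hold for margin, then lower back to rest.

Emit:
jog_arm(
  increments=[
    {"tx":0,"ty":0,"tz":0,"wx":0,"wy":0,"wz":0,"gripper":0.1},
    {"tx":0,"ty":0,"tz":0,"wx":0,"wy":0,"wz":0,"gripper":0.1},
    {"tx":0,"ty":0,"tz":1.7,"wx":0,"wy":0,"wz":0,"gripper":0.1},
    {"tx":0,"ty":0,"tz":3.4,"wx":0,"wy":0,"wz":0,"gripper":0.1},
    {"tx":0,"ty":0,"tz":5,"wx":0,"wy":0,"wz":0,"gripper":0.1},
  ],
)

```text
time: 8.25
position: [0.5462, 0.0529, 0.1065]
tool_rot: [-0.067, 2.617, 0.017]
ft_force: [-9.3, 6.1, 7.5]
grip_width: 0.154
grip_force: 39.9
```

```bash
python3 -c "
from look import *
st()"
```

```text
t 8.25 bay mm [ 0.3 -1.5 24.7] F bay [-4.   6.6 11. ] grip 13.4 39.9 tool z [ 0.5    0.025 -0.866] pos [0.5462 0.0529 0.1065]
```

Emit:
jog_arm(
  increments=[
    {"tx":0,"ty":0,"tz":-0.5,"wx":0,"wy":0,"wz":0,"gripper":0.5},
    {"tx":0,"ty":0,"tz":-0.5,"wx":0,"wy":0,"wz":0,"gripper":0.5},
    {"tx":0,"ty":0,"tz":-0.5,"wx":0,"wy":0,"wz":0,"gripper":0.5},
    {"tx":0,"ty":0,"tz":-0.5,"wx":0,"wy":0,"wz":0,"gripper":0.5},
    {"tx":0,"ty":0,"tz":-0.5,"wx":0,"wy":0,"wz":0,"gripper":0.5},
  ],
)

```text
time: 8.67
position: [0.5464, 0.052, 0.1076]
tool_rot: [-0.065, 2.615, 0.016]
ft_force: [-0.1, -1.0, 0.8]
grip_width: 0.438
grip_force: 0.0
```

Emit:
jog_arm(
  increments=[
    {"tx":0,"ty":0,"tz":-15,"wx":0,"wy":0,"wz":0,"gripper":0.5},
    {"tx":0,"ty":0,"tz":-45,"wx":0,"wy":0,"wz":0,"gripper":0.5},
    {"tx":0,"ty":0,"tz":-80,"wx":0,"wy":0,"wz":0,"gripper":0.5},
    {"tx":0,"ty":0,"tz":-80,"wx":0,"wy":0.1,"wz":0,"gripper":0.5},
    {"tx":0,"ty":0,"tz":-80,"wx":0,"wy":0.2,"wz":0,"gripper":0.3},
  ],
)

```text
time: 9.08
position: [0.5049, 0.0512, 0.1799]
tool_rot: [-0.074, 2.815, 0.01]
ft_force: [1.2, 0.7, 0.2]
grip_width: 0.474
grip_force: 0.0
```

```bash
python3 - <<'E'
from look import *
st();s=ctrl.get_state();print(np.round(s['joint_positions'],2))
import look
a=float(np.load("a.npy"))
T=hood2bay([-.145,0,.052+.03],a)[0]
print("above-front",plan(tobay(baypos([0,0,.1])+[-.03,0,.22]),-30))
print("behind",plan(T,-30),baypos(T))
E
```

```text
t 9.0833 bay mm [  1.2  -1.  108.9] F bay [ 1.2  0.6 -0.4] grip 41.3 0.0 tool z [ 0.32   0.015 -0.947] pos [0.5049 0.0512 0.1799]
[ 0.09 -0.19 -0.25  2.12 -0.02  0.89  1.47]
above-front (array([ -42.7,    2.2, -209. ]), array([-0.002, -0.721, -0.   ]))
behind (array([-190.2,    1. ,  -57.9]), array([-0.002, -0.721, -0.   ])) [0.66627141 0.06081782 0.29566925]
```

```bash
cat >> look.py <<'E'
def pushpt(a,s=.138,gap=0.,down=0.):
    """TCP (bay coords) of vertical closed fingers whose tip touches the hood plate at hood angle a"""
    p=bay2unit(hood2bay([-s,0,.052],a))[0]; n=bay2unit(hood2bay([-s,0,1.052],a))[0]-p
    P=p+n*(.0095*abs(n[0])+gap); P[2]-=down
    return tobay(unit2world(P,q)[0])
E
python3 - <<'E'
from look import *
st()
a=float(np.load("a.npy"))
print("rim",baypos(hood2bay([-.158,0,0],a)[0]),"end",baypos(hood2bay([-.165,0,.052],a)[0]))
for P in ([.49,.055,.37],[.69,.062,.37]): print(plan(tobay(P),30))
print("start pt",baypos(pushpt(a,gap=.02)))
E
```

```text
t 9.0833 bay mm [  1.2  -1.  108.9] F bay [ 1.2  0.6 -0.4] grip 41.3 0.0 tool z [ 0.32   0.015 -0.947] pos [0.5049 0.0512 0.1799]
rim [0.58412081 0.0563967  0.2845009 ] end [0.63183214 0.05896439 0.30618121]
(array([ -47. ,    4.3, -184.8]), array([-0.002,  0.326, -0.001]))
(array([-236.6,    0.9, -120.7]), array([-0.002,  0.326, -0.001]))
start pt [0.66742156 0.06087971 0.28870592]
```

Emit:
jog_arm(
  increments=[
    {"tx":-47,"ty":4,"tz":-185,"wx":0,"wy":0.326,"wz":0,"gripper":0},
    {"tx":-47,"ty":4,"tz":-185,"wx":0,"wy":0.326,"wz":0,"gripper":0},
    {"tx":-47,"ty":4,"tz":-185,"wx":0,"wy":0.326,"wz":0,"gripper":0},
    {"tx":-47,"ty":4,"tz":-185,"wx":0,"wy":0.326,"wz":0,"gripper":0},
    {"tx":-47,"ty":4,"tz":-185,"wx":0,"wy":0.326,"wz":0,"gripper":0},
  ],
  grip_force=10,
)

```text
time: 9.5
position: [0.4925, 0.0535, 0.3657]
tool_rot: [0.078, -3.136, 0.0]
ft_force: [0.5, 0.4, 0.5]
grip_width: 0.136
grip_force: 0.0
```

```bash
python3 - <<'E'
from look import *
st()
for P in ([.695,.062,.375],): print(plan(tobay(P),30))
b=vision.get_image("side")["color"];t=vision.get_image("top")["color"]
o=np.zeros((600,800,3),np.uint8);o[:560,:480]=cv2.resize(b[50:225,170:320],None,fx=3.2,fy=3.2,interpolation=2);o[:400,480:]=cv2.resize(t[100:225,180:280],None,fx=3.2,fy=3.2,interpolation=2)
cv2.imwrite("pics/z3.png",o)
E
```

```text
t 9.5 bay mm [ 83.5   2.  276. ] F bay [0.6 0.4 0.2] grip 11.8 0.0 tool z [-0.004 -0.    -1.   ] pos [0.4925 0.0535 0.3657]
(array([-202.6,   -1.5,  -10.1]), array([ 0.   , -0.004, -0.004]))
```

View pics/z3.png

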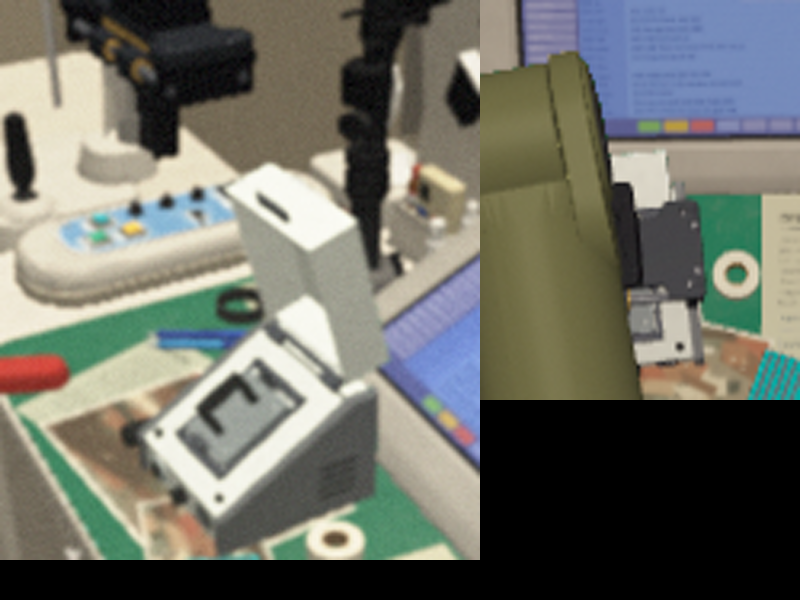

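The module sits flush in the bay (side zoom around (240,410)) and the space above and behind the hood is clear. Moving over the hood now.

Emit:
jog_arm(
  increments=[
    {"tx":-40,"ty":-1,"tz":-12,"wx":0,"wy":-0.004,"wz":-0.004,"gripper":0},
    {"tx":-80,"ty":-1,"tz":-12,"wx":0,"wy":-0.004,"wz":-0.004,"gripper":0},
    {"tx":-120,"ty":-1,"tz":-12,"wx":0,"wy":-0.004,"wz":-0.004,"gripper":0},
    {"tx":-160,"ty":-1,"tz":-12,"wx":0,"wy":-0.004,"wz":-0.004,"gripper":0},
    {"tx":-202,"ty":-1,"tz":-12,"wx":0,"wy":-0.004,"wz":-0.004,"gripper":0},
  ],
)

```text
time: 10.02
position: [0.6946, 0.0625, 0.3769]
tool_rot: [-0.084, 3.137, -0.002]
ft_force: [0.9, 0.3, 1.3]
grip_width: 0.003
grip_force: 0.0
```

```bash
python3 - <<'E'
from look import *
st()
a=float(np.load("a.npy"))
for P in ([.695,.062,.375],): print(plan(tobay(P),30))
print(plan(pushpt(a,gap=.02),30))
E
```

```text
t 10.0167 bay mm [2.642e+02 2.000e-01 1.844e+02] F bay [1.4 0.2 0.6] grip 0.2 0.0 tool z [ 0.004 -0.001 -1.   ] pos [0.6946 0.0625 0.3769]
(array([-0.4, -0.5,  1.9]), array([-0.001,  0.004, -0.   ]))
(array([27.6, -0.1, 88. ]), array([-0.001,  0.004, -0.   ]))
```

Emit:
jog_arm(
  increments=[
    {"tx":0,"ty":0,"tz":35,"wx":0,"wy":0.004,"wz":0,"gripper":0},
    {"tx":0,"ty":0,"tz":70,"wx":0,"wy":0.004,"wz":0,"gripper":0},
    {"tx":10,"ty":0,"tz":88,"wx":0,"wy":0.004,"wz":0,"gripper":0},
    {"tx":20,"ty":0,"tz":88,"wx":0,"wy":0.004,"wz":0,"gripper":0},
    {"tx":27,"ty":0,"tz":88,"wx":0,"wy":0.004,"wz":0,"gripper":0},
  ],
)

```text
time: 10.43
position: [0.665, 0.061, 0.286]
tool_rot: [0.085, -3.135, 0.002]
ft_force: [0.5, 1.4, 1.3]
grip_width: 0.007
grip_force: 0.0
```

```bash
python3 - <<'E'
from look import *
st()
a=float(np.load("a.npy"))
p,w=plan(pushpt(a,gap=.008),30);print("gap8",p,w)
b=a
for b in np.arange(1.8,-.05,-.06): print(round(b,2),(plan(pushpt(b),30)[0])[[0,2]],end="; ")
E
```

```text
t 10.4333 bay mm [193.1   0.2 120.6] F bay [1.1 1.4 0.9] grip 0.6 0.0 tool z [-0.005 -0.001 -1.   ] pos [0.665 0.061 0.286]
gap8 [ 9.  -0.2  0.8] [-0.001 -0.005  0.   ]
1.8 [17.   3.1]; 1.74 [26.2  2.3]; 1.68 [35.5  2.2]; 1.62 [44.7  2.6]; 1.56 [54.   3.6]; 1.5 [63.1  5.2]; 1.44 [72.2  7.4]; 1.38 [81.1 10.2]; 1.32 [89.9 13.5]; 1.26 [98.4 17.4]; 1.2 [106.7  21.8]; 1.14 [114.7  26.7]; 1.08 [122.4  32.1]; 1.02 [129.7  38. ]; 0.96 [136.6  44.4]; 0.9 [143.1  51.2]; 0.84 [149.2  58.4]; 0.78 [154.8  66. ]; 0.72 [159.9  73.9]; 0.66 [164.5  82.1]; 0.6 [168.6  90.6]; 0.54 [172.1  99.3]; 0.48 [175.  107.4]; 0.42 [177.6 115.3]; 0.36 [179.7 123.4]; 0.3 [181.3 131.6]; 0.24 [182.5 139.9]; 0.18 [183.2 148.3]; 0.12 [183.4 156.7]; 0.06 [183.2 165.1]; -0.0 [182.4 173.6];
```

Emit:
jog_arm(
  increments=[
    {"tx":8,"ty":0,"tz":2,"wx":0,"wy":0,"wz":0,"gripper":0},
    {"tx":13,"ty":0,"tz":3,"wx":0,"wy":0,"wz":0,"gripper":0},
    {"tx":18,"ty":0,"tz":3,"wx":0,"wy":0,"wz":0,"gripper":0},
    {"tx":24,"ty":0,"tz":3,"wx":0,"wy":0,"wz":0,"gripper":0},
    {"tx":32,"ty":0,"tz":2,"wx":0,"wy":0,"wz":0,"gripper":0},
  ],
)

```text
time: 10.85
position: [0.6348, 0.0595, 0.2876]
tool_rot: [-0.085, 3.139, -0.001]
ft_force: [1.8, 0.3, 0.3]
grip_width: 0.004
grip_force: 0.7
```

```bash
cat > nxt.py <<'E'
from look import *
import sys
st()
for b in np.arange(float(sys.argv[1]),float(sys.argv[2]),-.06): print(round(b,2),(plan(pushpt(b),30)[0])[[0,2]],end="; ")
print(plan(pushpt(b),30))
E
python3 nxt.py 1.74 1.2
```

```text
t 10.85 bay mm [167.8   0.4 137.1] F bay [ 1.7  0.2 -0.7] grip 0.4 0.7 tool z [ 0.002 -0.001 -1.   ] pos [0.6348 0.0595 0.2876]
1.74 [-3.9  3.8]; 1.68 [5.3 3.6]; 1.62 [14.6  4. ]; 1.56 [23.8  4.9]; 1.5 [33.   6.5]; 1.44 [42.1  8.6]; 1.38 [51.  11.3]; 1.32 [59.8 14.5]; 1.26 [68.4 18.3]; 1.2 [76.7 22.7]; (array([76.7, -0.4, 22.7]), array([-0.001,  0.002,  0.   ]))
```

Emit:
jog_arm(
  increments=[
    {"tx":9,"ty":0,"tz":2,"wx":0,"wy":0,"wz":0,"gripper":0},
    {"tx":18,"ty":0,"tz":3,"wx":0,"wy":0,"wz":0,"gripper":0},
    {"tx":27,"ty":0,"tz":5,"wx":0,"wy":0,"wz":0,"gripper":0},
    {"tx":36,"ty":0,"tz":7,"wx":0,"wy":0,"wz":0,"gripper":0},
    {"tx":45,"ty":0,"tz":9.5,"wx":0,"wy":0,"wz":0,"gripper":0},
  ],
)

```text
time: 11.27
position: [0.5894, 0.0567, 0.2788]
tool_rot: [-0.084, 3.138, -0.002]
ft_force: [1.8, -1.4, 2.0]
grip_width: 0.005
grip_force: 0.8
```

```bash
python3 nxt.py 1.5 1.0
```

```text
t 11.2667 bay mm [124.   -0.  152.2] F bay [ 2.5 -1.5  0.9] grip 0.4 0.8 tool z [ 0.002 -0.001 -1.   ] pos [0.5894 0.0567 0.2788]
1.5 [-12.5  -2.3]; 1.44 [-3.4 -0.1]; 1.38 [5.5 2.5]; 1.32 [14.3  5.8]; 1.26 [22.8  9.6]; 1.2 [31.2 13.9]; 1.14 [39.2 18.8]; 1.08 [46.9 24.2]; 1.02 [54.3 30. ]; (array([54.3,  0. , 30. ]), array([-0.001,  0.002, -0.   ]))
```

Emit:
jog_arm(
  increments=[
    {"tx":7.5,"ty":0,"tz":3.5,"wx":0,"wy":0,"wz":0,"gripper":0},
    {"tx":16,"ty":0,"tz":6.5,"wx":0,"wy":0,"wz":0,"gripper":0},
    {"tx":24.5,"ty":0,"tz":10.5,"wx":0,"wy":0,"wz":0,"gripper":0},
    {"tx":32.5,"ty":0,"tz":15,"wx":0,"wy":0,"wz":0,"gripper":0},
    {"tx":40.5,"ty":0,"tz":20,"wx":0,"wy":0,"wz":0,"gripper":0},
  ],
)

```text
time: 11.68
position: [0.5486, 0.0548, 0.2578]
tool_rot: [-0.085, 3.14, -0.002]
ft_force: [0.8, -0.9, 0.6]
grip_width: 0.006
grip_force: 0.6
```

```bash
python3 nxt.py 1.2 0.7
```

```text
t 11.6833 bay mm [ 78.1   0.3 154.4] F bay [ 0.9 -1.   0.1] grip 0.6 0.6 tool z [ 0.001 -0.001 -1.   ] pos [0.5486 0.0548 0.2578]
1.2 [-9.7 -7. ]; 1.14 [-1.7 -2.1]; 1.08 [6.  3.3]; 1.02 [13.4  9.2]; 0.96 [20.4 15.5]; 0.9 [26.9 22.3]; 0.84 [33.  29.4]; 0.78 [38.7 37. ]; 0.72 [43.8 44.8]; (array([43.8, -0.2, 44.8]), array([-0.001,  0.001,  0.   ]))
```

```bash
python3 - <<'E'
from look import *
b=vision.get_image("side")["color"]
cv2.imwrite("pics/z4.png",cv2.resize(b[70:220,180:330],None,fx=3.5,fy=3.5,interpolation=2))
E
```

```text
(no output)
```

View pics/z4.png

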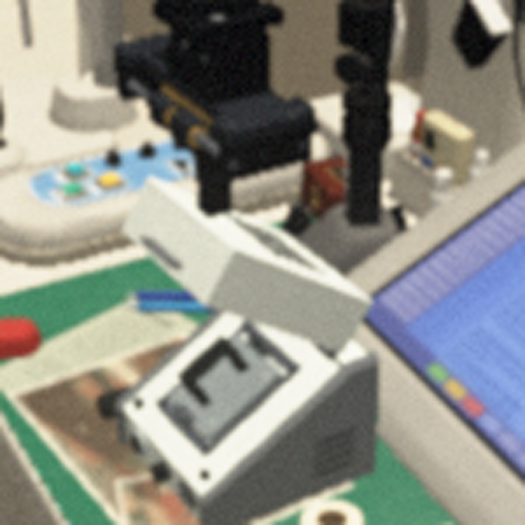

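The hood is following: the fingertips rest on its top plate at about (210,210), with the hood about half closed. I keep following the arc.

Emit:
jog_arm(
  increments=[
    {"tx":6,"ty":0,"tz":4,"wx":0,"wy":0,"wz":0,"gripper":0},
    {"tx":13,"ty":0,"tz":9.5,"wx":0,"wy":0,"wz":0,"gripper":0},
    {"tx":20,"ty":0,"tz":15.5,"wx":0,"wy":0,"wz":0,"gripper":0},
    {"tx":26.5,"ty":0,"tz":22,"wx":0,"wy":0,"wz":0,"gripper":0},
    {"tx":32.5,"ty":0,"tz":29,"wx":0,"wy":0,"wz":0,"gripper":0},
  ],
)

```text
time: 12.15
position: [0.5158, 0.0534, 0.2279]
tool_rot: [0.085, -3.14, 0.001]
ft_force: [-0.0, -0.4, 0.3]
grip_width: 0.008
grip_force: 0.5
```

```bash
python3 nxt.py 0.9 0.4
```

```text
t 12.15 bay mm [ 34.7   0.6 145. ] F bay [ 0.1 -0.4  0.3] grip 0.7 0.5 tool z [-0.001 -0.001 -1.   ] pos [0.5158 0.0534 0.2279]
0.9 [-6.  -7.6]; 0.84 [ 0.1 -0.4]; 0.78 [5.8 7.1]; 0.72 [10.9 15. ]; 0.66 [15.5 23.2]; 0.6 [19.6 31.7]; 0.54 [23.2 40.3]; 0.48 [26.2 48.4]; 0.42 [28.8 56.3]; (array([28.8, -0.6, 56.3]), array([-0.001, -0.001,  0.001]))
```

Emit:
jog_arm(
  increments=[
    {"tx":5.5,"ty":0,"tz":7,"wx":0,"wy":0,"wz":0,"gripper":0},
    {"tx":10.5,"ty":0,"tz":14.5,"wx":0,"wy":0,"wz":0,"gripper":0},
    {"tx":15,"ty":0,"tz":22.5,"wx":0,"wy":0,"wz":0,"gripper":0},
    {"tx":19.5,"ty":0,"tz":31,"wx":0,"wy":0,"wz":0,"gripper":0},
    {"tx":23,"ty":0,"tz":39.5,"wx":0,"wy":0,"wz":0,"gripper":0},
  ],
)

```text
time: 12.57
position: [0.4929, 0.0519, 0.1882]
tool_rot: [0.085, -3.139, 0.001]
ft_force: [0.0, 0.2, -0.4]
grip_width: 0.006
grip_force: 0.4
```

```bash
python3 nxt.py 0.6 0.1
```

```text
t 12.5667 bay mm [ -5.    0.4 122.1] F bay [-0.2  0.2 -0.4] grip 0.5 0.4 tool z [-0.001 -0.001 -1.   ] pos [0.4929 0.0519 0.1882]
0.6 [-3.3 -8.1]; 0.54 [0.3 0.6]; 0.48 [3.3 8.7]; 0.42 [ 5.9 16.6]; 0.36 [ 8.  24.7]; 0.3 [ 9.7 32.9]; 0.24 [10.9 41.2]; 0.18 [11.6 49.5]; 0.12 [11.9 58. ]; (array([11.9, -0.4, 58. ]), array([-0.001, -0.001,  0.001]))
```

Emit:
jog_arm(
  increments=[
    {"tx":3,"ty":0,"tz":8,"wx":0,"wy":0,"wz":0,"gripper":0},
    {"tx":6,"ty":0,"tz":16,"wx":0,"wy":0,"wz":0,"gripper":0},
    {"tx":8,"ty":0,"tz":24,"wx":0,"wy":0,"wz":0,"gripper":0},
    {"tx":9.5,"ty":0,"tz":32,"wx":0,"wy":0,"wz":0,"gripper":0},
    {"tx":11,"ty":0,"tz":40,"wx":0,"wy":0,"wz":0,"gripper":0},
  ],
)

```text
time: 12.98
position: [0.4822, 0.0513, 0.1482]
tool_rot: [0.085, -3.139, 0.001]
ft_force: [-0.6, -0.9, -0.1]
grip_width: 0.0
grip_force: 0.5
```

```bash
python3 nxt.py 0.3 -.1
```

```text
t 12.9833 bay mm [-34.2   0.4  92.8] F bay [-0.6 -0.8  0.2] grip 0.0 0.5 tool z [-0.001 -0.001 -1.   ] pos [0.4822 0.0513 0.1482]
0.3 [-0.9 -7.1]; 0.24 [0.3 1.2]; 0.18 [1.  9.5]; 0.12 [ 1.3 18. ]; 0.06 [ 1.1 26.4]; 0.0 [ 0.3 34.9]; -0.06 [-0.9 43.3]; (array([-0.9, -0.4, 43.3]), array([-0.001, -0.001,  0.001]))
```

Emit:
jog_arm(
  increments=[
    {"tx":1,"ty":0,"tz":7,"wx":0,"wy":0,"wz":0,"gripper":0},
    {"tx":1,"ty":0,"tz":13,"wx":0,"wy":0,"wz":0,"gripper":0},
    {"tx":1,"ty":0,"tz":19,"wx":0,"wy":0,"wz":0,"gripper":0},
    {"tx":1,"ty":0,"tz":24,"wx":0,"wy":0,"wz":0,"gripper":0},
    {"tx":1,"ty":0,"tz":29,"wx":0,"wy":0,"wz":0,"gripper":0},
  ],
)

```text
time: 13.4
position: [0.4818, 0.0514, 0.1197]
tool_rot: [0.085, -3.14, 0.001]
ft_force: [-0.5, -0.1, 0.9]
grip_width: -0.001
grip_force: 0.3
```

```bash
python3 nxt.py 0.06 -.1
```

```text
t 13.4 bay mm [-48.9   0.5  68.3] F bay [ 0.  -0.1  1.1] grip -0.1 0.3 tool z [-0. -0. -1.] pos [0.4818 0.0514 0.1197]
0.06 [ 0.6 -2.1]; 0.0 [-0.1  6.4]; -0.06 [-1.3 14.8]; (array([-1.3, -0.5, 14.8]), array([-0.   , -0.   ,  0.001]))
```

Emit:
jog_arm(
  increments=[
    {"tx":0,"ty":0,"tz":2,"wx":0,"wy":0,"wz":0,"gripper":0},
    {"tx":0,"ty":0,"tz":3.5,"wx":0,"wy":0,"wz":0,"gripper":0},
    {"tx":0,"ty":0,"tz":5,"wx":0,"wy":0,"wz":0,"gripper":0},
    {"tx":0,"ty":0,"tz":6,"wx":0,"wy":0,"wz":0,"gripper":0},
    {"tx":0,"ty":0,"tz":6.5,"wx":0,"wy":0,"wz":0,"gripper":0},
  ],
)

```text
time: 13.82
position: [0.4821, 0.0514, 0.115]
tool_rot: [-0.085, 3.14, -0.001]
ft_force: [-2.8, -0.3, 10.0]
grip_width: 0.003
grip_force: 5.1
```

```bash
python3 nxt.py 0.06 -.1; python3 - <<'E'
from look import *
b=vision.get_image("side")["color"]
cv2.imwrite("pics/z5.png",cv2.resize(b[90:230,190:310],None,fx=4,fy=4,interpolation=2))
E
```

```text
t 13.8167 bay mm [-51.    0.5  64.1] F bay [ 2.6 -0.1 10. ] grip 0.3 5.1 tool z [ 0.001 -0.001 -1.   ] pos [0.4821 0.0514 0.115 ]
0.06 [ 0.9 -6.8]; 0.0 [0.2 1.7]; -0.06 [-0.9 10.1]; (array([-0.9, -0.5, 10.1]), array([-0.001,  0.001,  0.001]))
```

View pics/z5.png

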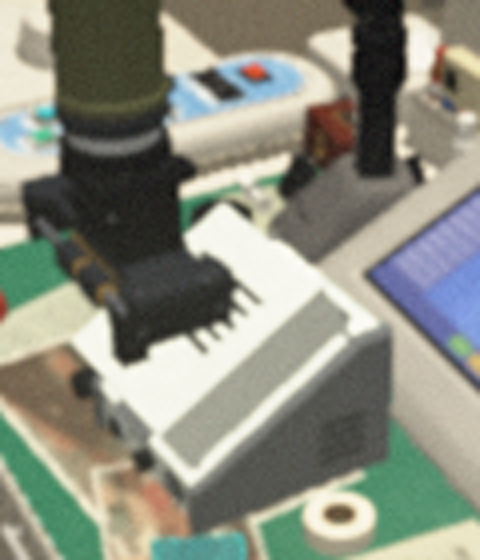

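The hood is down flat on the unit (plate and lip near (190,400)), and the fingers meet a firm 10 N stop. A last light press, then lift away.

Emit:
jog_arm(
  increments=[
    {"tx":0,"ty":0,"tz":0.5,"wx":0,"wy":0,"wz":0,"gripper":0},
    {"tx":0,"ty":0,"tz":0.5,"wx":0,"wy":0,"wz":0,"gripper":0},
    {"tx":0,"ty":0,"tz":-10,"wx":0,"wy":0,"wz":0,"gripper":0},
    {"tx":0,"ty":0,"tz":-45,"wx":0,"wy":0,"wz":0,"gripper":0},
    {"tx":0,"ty":0,"tz":-85,"wx":0,"wy":0,"wz":0,"gripper":0},
  ],
)

```text
time: 14.28
position: [0.4796, 0.0512, 0.1978]
tool_rot: [0.085, -3.134, 0.001]
ft_force: [0.8, 0.2, 0.0]
grip_width: 0.005
grip_force: 0.0
```

Emit:
jog_arm(
  increments=[
    {"tx":0,"ty":0,"tz":-40,"wx":0,"wy":0,"wz":0,"gripper":0},
    {"tx":0,"ty":0,"tz":-80,"wx":0,"wy":0,"wz":0,"gripper":0},
    {"tx":0,"ty":0,"tz":-120,"wx":0,"wy":0,"wz":0,"gripper":0},
    {"tx":0,"ty":0,"tz":-120,"wx":0,"wy":0,"wz":0,"gripper":0},
    {"tx":0,"ty":0,"tz":-120,"wx":0,"wy":0,"wz":0,"gripper":0},
  ],
)

```text
time: 14.7
position: [0.483, 0.0518, 0.3218]
tool_rot: [-0.085, 3.135, -0.001]
ft_force: [0.5, 1.1, -0.8]
grip_width: 0.004
grip_force: 0.0
```

```bash
python3 - <<'E'
from look import *
st()
b=vision.get_image("side")["color"]
z=cv2.resize(b[90:230,190:310],None,fx=4,fy=4,interpolation=2)
for a,col in((0,(0,0,255)),(.06,(255,0,0))):
    uv=((proj("side",unit2world(bay2unit(hood2bay([[0,-.07,.052],[-.158,-.07,.052],[-.158,.07,.052],[0,.07,.052],[0,-.07,.052]],a)),q))-(190,90)+.5)*4-.5).round().astype(int)
    cv2.polylines(z,[uv.reshape(-1,1,2)],False,col,1)
cv2.imwrite("pics/z6.png",z)
E
```

```text
t 14.7 bay mm [ 53.3   0.8 242.7] F bay [ 0.1  1.1 -0.9] grip 0.3 0.0 tool z [ 0.006 -0.    -1.   ] pos [0.483  0.0518 0.3218]
```

View pics/z6.png

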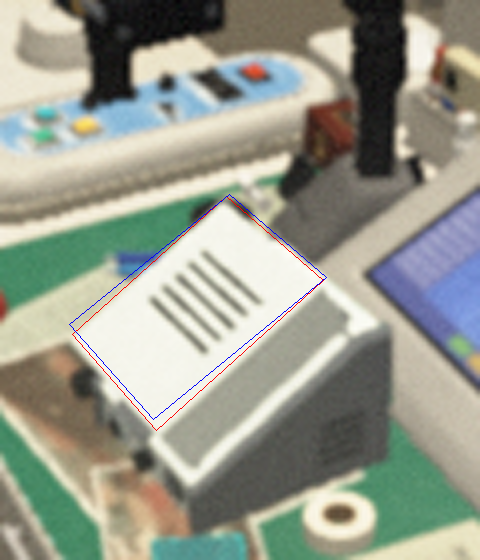

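The shut outline (red) matches the hood plate's edges, from (72,335) to (157,430), and the arm is clear. Handing in.

```bash
python3 -c "
from bench import ctrl
print(ctrl.close_job())"
```

```text
the job is handed in; nothing more can be done
None
```

I pushed the module home until it stopped, tugged it at about 13 N for over half a second (the clips held), swung the hood down until it met its stop, and handed in the job at about 15 s with the arm clear.

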